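# Balance a sealed ballast tube on a knife ridge

## Robot

A 7-joint arm with a two-finger parallel gripper is mounted at the origin on a cart in front of the work surface, level with it; the furniture and walls round the work are solid. World frame = base frame: x ahead of the robot, y to its left, z up, the work surface at z = 0. Lengths are in m, angles in degrees, forces in N, time in s.
With the tool pointing down it reaches from about 0.425 to 0.875 m from the base axis. Payload 4.7 kg.
Tool frame: the origin (TCP) lies at the centre of the arm's flange, where the gripper is bolted on; the fingertips stand 182 mm ahead of it and the grasp point (between the pads) lies 164 mm ahead of it (env.grip_depth is the distance from the TCP to the grasp point, in m); z points along the fingers, y is the line along which they close (so a half turn about z gives the same grasp; the last joint's range is limited). The gripper opens to 87 mm and grips with 3 to 60 N. Pads are 19 mm wide; open, the fingers measure 117 mm over their backs; the gripper's body (75 mm by 190 mm) begins 51 mm behind the grasp point.
Start: joints at [64.177, 18.392, -4.016, 83.108, 1.295, 78.541, -3.26], TCP at [0.291, -0.581, 0.405] pointing down, gripper open.
Joint ranges: [-163.93, 163.93], [-17.29, 119.83], [-79.2, 71.16], [3.27, 140.29], [-89.18, 269.18], [5.43, 117.66], [-154.24, 154.24]. Speed limits (degrees/s): [147.25, 147.25, 180, 180, 180, 180, 180].

## Interface

Orientations are given as [roll, pitch, yaw] about the fixed x, y, z axes, in that order (R = Rz(yaw) Ry(pitch) Rx(roll)).
In Python, from cell import env gives the robot as it stands. The module is installed in compiled form; this text tells all that it offers.
- The arm moves only by the tool send_rows, never from a script. Its arguments are lists of equal length, an entry for each row: "xyz": the shift along the tool's x, y, z in m, a list of three; "rotation": the turn, a rotation vector about the tool's x, y, z in rad, a list of three; "jaw": the opening, from 0 (shut) to 1 (fully open). A call has 1 to 20 rows; each row shifts and turns the commanded pose from where the row before left it, along the tool's axes as they then stand; what a row does not reach is not made up. A row lasts 1/10 s, in which the tool goes at most 50 mm and 8.59 degrees, less where a joint would pass 70% of its speed; a pose out of reach is approached as far as the arm can. A call is refused whole if a number of a shift passes 0.05 or a number of a turn 0.15, either way. A call with a gripper value outside its range is refused whole. The fingers move at their own pace and stop on an object; "newtons" is the grip in N (left out, the last holds). Time passes only in rows, so rows that do not move let the fingers close. It gives the time, the measured TCP pose, the force, the opening and the grip force at its end, in the units of the state.
- env.get_obs(): the state, without advancing time (a new reading comes with each control period).
- env.read_camera(name): name is "scene" or "side" or "wrist"; returns a dict with "image" (420x560x3 uint8, blue, green, red), "fx", "fy", "cx", "cy" (pixels), "R" (3x3) and "t" (3): a world point X has camera coordinates R X + t. Camera axes: x right, y down, z forward; pixel columns grow to the right and rows downward; lengths in m; the calibration is good to about 2 mm. A picture is of the moment at which its call begins. There is no depth.
- env.sign_off(): hands the job in; it is judged then, once.
The state is a dict: "time_s": time; "qpos": joint angles; "joint_velocities": joint speeds; "effort": joint torques, N m; "tool_pos": TCP position; "tool_rot": TCP orientation; "force": force on the tool from outside, world axes, zero at the start; "wrist_torque": the same for the moment, N m; "grip_width": finger opening in m; "grasp_force": force on a finger pad.
Only numpy, scipy, OpenCV 4.12 (cv2) and the standard library are available. Lean on these libraries where they do the work, as an engineer would, in place of code of your own. Each camera call takes 0.05 s, during which the arm holds its last target. There are 200 camera calls.

## Task

Find the balance point of the sealed ballast tube: leave it lying across the narrow steel ridge of the balancing stand, lengthwise over the two rubber rests and square to the ridge, so that it stays level on the ridge alone without tipping onto either rest. The heavy slug inside may sit anywhere towards either end and cannot be seen, so you must feel for it. Leave the two weights, the screwdriver and the small box where they are.

Things in the scene. Friction and masses are not known exactly. Their poses are not given: they have to be found in the camera images.
- bar: ballast tube: square aluminium tube, blue end caps, black scale lines every 10 mm on top (longest = middle), 200 (its x) x 25 (y) x 30 mm (z), 0.44 to 0.58 kg. Origin: middle of its underside; starts flat on the bench, z up. A 0.3 kg weight is held fast inside, hidden: the centre of mass lies on the long axis within about 41 mm of the middle, towards either end
- stand: balancing stand, fixed to the bench: grey base plate 170 (x) x 90 (y) x 12 mm, carrying the ridge in the middle and a rest on either side. Origin: centre of its underside, z up. The tube has to lie along the stand's x, either way round
- ridge: steel ridge of the stand, flat top 10 mm wide (x) and 60 mm long (y), 50 mm above the bench; its origin is the stand's origin, on the bench below it
- ridge_top (a point): centre of the ridge's flat top, 50 mm above the bench; axes as the stand's
- rest_a (a point): centre of the black rubber top, 12 (x) x 20 mm (y), of one rest: 45 mm from the ridge along -x of the stand, top 44 mm above the bench, 6 mm lower than the ridge, so a tube out of balance tips about 7 degrees and lies on a rest
- rest_b (a point): the same for the other rest, 45 mm from the ridge along +x of the stand
- weight_200: bystander: brass-coloured knob weight, 33 mm across, 42 mm high; origin at the centre of its underside
- weight_100: bystander: pale steel knob weight, 27 mm across, 35 mm high; origin at the centre of its underside
- screwdriver: bystander: screwdriver with yellow handle, 158 mm long along its y, lying near the robot; origin under its middle
- sample_box: bystander: small white carton 60 x 90 x 45 mm; origin at the centre of its underside

How it is judged:
By the outcome, as a careful person would: the job done as asked, in the order asked, and still so for the second after the job is handed in, with the robot touching nothing.
It also fails if it takes over 54 s, if anything falls off the work surface, if the arm or the gripper's body presses on something with over 40 N, if the wrist force passes 120 N, or if a joint passes its speed limit or range.

## Working session

There is one attempt and no reset: what is moved stays moved. The work goes in short steps, Python scripts to look and compute and a tool call to move; the robot and the scene stay as the last step left them, time stands still between calls to the robot, and variables do not carry over. Pictures are saved under pics/ and viewed, at most 10 in all, crops included, and the job is handed in when it is done.

Besides the shell and the picture viewer there is one more tool, called after ">>>" as a command line: name --argument value ..., lists and objects as JSON in quotes. send_rows: Moves the arm, as the interface text tells. Its arguments: {"type":"object","properties":{"xyz":{"type":"array"},"rotation":{"type":"array"},"jaw":{"type":"array"},"newtons":{"type":"number"}},"required":["xyz","rotation","jaw"]}

```bash
mkdir -p pics; python3 - <<'E'
from cell import env
import cv2,numpy as np
o=env.get_obs();print(o)
for n in("scene","side"):
    c=env.read_camera(n);cv2.imwrite(f"pics/{n}0.png",c["image"])
    print(n,c["fx"],c["fy"],c["cx"],c["cy"],c["R"],c["t"])
E
```

```text
{'time_s': 0.0, 'qpos': array([64.17800837, 18.43834658, -4.01626602, 83.17520502,  1.29501087,
       78.53948932, -3.25970895]), 'joint_velocities': array([ 0.06169138,  0.06049636,  0.12417473, -0.06961423, -0.06628008,
       -0.05063981,  0.0188497 ]), 'effort': array([ 7.56492573e-04, -4.91282737e+01, -4.03596517e-01, -3.12526882e+01,
       -6.42141444e-02,  4.38247737e-02,  1.70065991e-04]), 'tool_pos': array([ 0.2912314 , -0.58087586,  0.4036667 ]), 'tool_rot': array([-1.79892205e+02,  5.49320484e-03,  2.66327434e+01]), 'force': array([-0.25250614,  0.92134174,  0.16620239]), 'wrist_torque': array([-0.03756369, -0.01280813,  0.00226438]), 'grasp_force': 0.0, 'grip_width': 0.08676376488126121}
scene 388.5868083719259 388.5868083719259 278.05334136913024 213.8266750104408 [[ 0.96920955  0.24559736  0.01774207]
 [ 0.12030895 -0.4094476  -0.90436631]
 [-0.21484553  0.87865499 -0.42638808]] [-0.58144253  0.01531323  0.89945333]
side 493.5872523762484 493.5872523762484 285.64748597016836 207.76979639981582 [[ 0.84643547  0.5323286   0.01316291]
 [ 0.23741275 -0.35514376 -0.90416154]
 [-0.47663632  0.76843944 -0.42698787]] [-0.51492473 -0.03719687  1.2493626 ]
```

View pics/scene0.png

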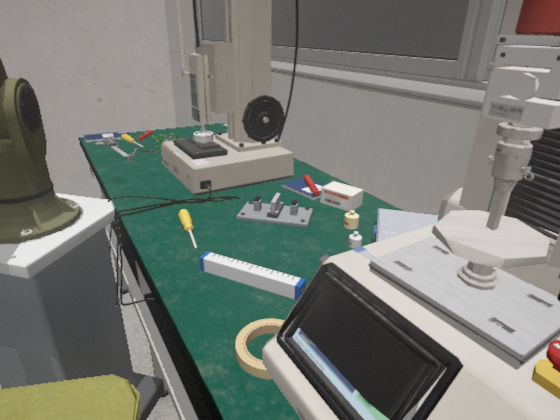

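View pics/side0.png

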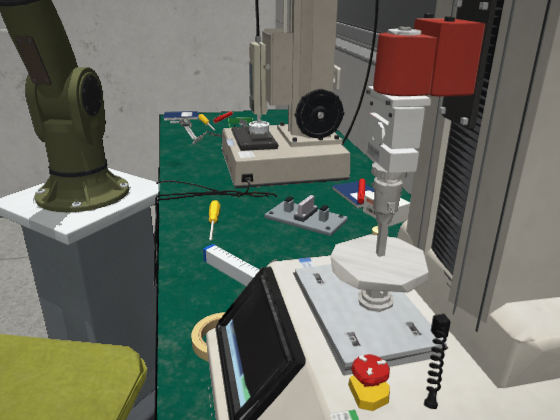

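The scene view shows the tube with its caps at about (206,262) and (299,287), the stand at about (275,212) with rests at (257,203) and (294,207), and the ridge at (275,205). In the side view the tube's far cap, at (208,252), is visible. The near cap is hidden behind the machine's panel.

```bash
cat > h.py <<'E'
import numpy as np,cv2
def ray(c,u,v):
    d=c["R"].T@np.array([(u-c["cx"])/c["fx"],(v-c["cy"])/c["fy"],1.]);o=-c["R"].T@c["t"];return o,d/np.linalg.norm(d)
def plane(c,u,v,z):
    o,d=ray(c,u,v);return o+d*(z-o[2])/d[2]
def tri(*rs):
    A=sum(np.eye(3)-np.outer(d,d) for o,d in rs);b=sum((np.eye(3)-np.outer(d,d))@o for o,d in rs);return np.linalg.solve(A,b)
def proj(c,X):
    p=c["R"]@np.array(X)+c["t"];return np.array([c["fx"]*p[0]/p[2]+c["cx"],c["fy"]*p[1]/p[2]+c["cy"]])
def blobs(m,amin=30):
    n,l,s,ce=cv2.connectedComponentsWithStats(m.astype(np.uint8));return [(s[i],ce[i],l==i) for i in range(1,n) if s[i][4]>=amin]
E
python3 - <<'E'
from cell import env
from h import *
np.set_printoptions(precision=4,suppress=True)
for n in("scene","side"):
    c=env.read_camera(n);h=cv2.cvtColor(c["image"],cv2.COLOR_BGR2HSV)
    m=cv2.inRange(h,(105,130,60),(125,255,255))>0
    for s,ce,_ in blobs(m,20): print(n,s,ce,plane(c,*ce,0.02))
    for p in {"scene":[(257,200),(294,204),(275,200),(238,215),(311,222),(355,222),(351,243),(342,195),(187,222),(270,345)],"side":[(290,202),(324,213),(305,205),(212,212)]}[n]: print(p,plane(c,*p,0.03))
w=env.read_camera("wrist");print(w["fx"],w["R"],-w["R"].T@w["t"]); cv2.imwrite("pics/w0.png",w["image"])
E
```

```text
scene [200 251  10  20  52] [202.6923 259.5385] [ 0.4739 -0.0752  0.02  ]
scene [295 278  10  22 123] [299.1057 287.9431] [ 0.6646 -0.1135  0.02  ]
(257, 200) [0.4953 0.1997 0.03  ]
(294, 204) [0.5879 0.2018 0.03  ]
(275, 200) [0.5378 0.2124 0.03  ]
(238, 215) [0.4794 0.1055 0.03  ]
(311, 222) [0.6442 0.1167 0.03  ]
(355, 222) [0.7375 0.1439 0.03  ]
(351, 243) [0.7366 0.0465 0.03  ]
(342, 195) [0.6941 0.2928 0.03  ]
(187, 222) [0.3858 0.0413 0.03  ]
(270, 345) [ 0.6547 -0.2618  0.03  ]
side [164 113  17   5  68] [172.0147 114.6029] [-0.3038  0.6385  0.02  ]
side [192 112   6   5  25] [194.8  114.16] [-0.2379  0.6928  0.02  ]
side [333 182  25  23 250] [347.852 189.264] [0.5692 0.3561 0.02  ]
side [366 185   8   7  28] [368.9286 188.    ] [0.6102 0.3935 0.02  ]
side [203 244  11  17  51] [206.0392 250.6078] [ 0.4721 -0.0743  0.02  ]
(290, 202) [0.4999 0.1907 0.03  ]
(324, 213) [0.5933 0.1829 0.03  ]
(305, 205) [0.5371 0.1958 0.03  ]
(212, 212) [0.3844 0.0495 0.03  ]
305.9354281250712 [[ 0.4486 -0.8937 -0.0006]
 [-0.8553 -0.4295  0.2898]
 [-0.2593 -0.1295 -0.9571]] [ 0.3637 -0.546   0.3836]
```

>>> send_rows --xyz '[[0.03,-0.024,0],[0.03,-0.024,0],[0.03,-0.024,0],[0.03,-0.024,0],[0.03,-0.024,0],[0.03,-0.024,0],[0.03,-0.024,0],[0.03,-0.024,0],[0.03,-0.024,0],[0.03,-0.024,0],[0.03,-0.024,0],[0.03,-0.024,0],[0.03,-0.024,0],[0.03,-0.024,0],[0,0,0],[0,0,0],[0,0,0],[0,0,0],[0,0,0],[0,0,0]]' --rotation '[[0,0,0],[0,0,0],[0,0,0],[0,0,0],[0,0,0],[0,0,0],[0,0,0],[0,0,0],[0,0,0],[0,0,0],[0,0,0],[0,0,0],[0,0,0],[0,0,0],[0,0,0.13],[0,0,0.13],[0,0,0.13],[0,0,0.13],[0,0,0.13],[0,0,0]]' --jaw '[1,1,1,1,1,1,1,1,1,1,1,1,1,1,1,1,1,1,1,1]'

```text
time_s: 2.25
tool_pos: [0.5161, -0.0925, 0.4047]
tool_rot: [180.0, 0.0, -10.6]
force: [-0.0, 0.2, -0.3]
grip_width: 0.0865
grasp_force: 0.0
```

```bash
python3 - <<'E'
from cell import env
from h import *
o=env.get_obs();print(o["tool_pos"],o["tool_rot"],o["qpos"])
w=env.read_camera("wrist");cv2.imwrite("pics/w1.png",w["image"]);np.savez("w1.npz",**w)
h=cv2.cvtColor(w["image"],cv2.COLOR_BGR2HSV)
for s,ce,_ in blobs(cv2.inRange(h,(105,130,60),(125,255,255))>0,40): print(s,ce,plane(w,*ce,0.03))
E
```

```text
[ 0.51610365 -0.09246173  0.40470225] [ 1.79988537e+02  1.88505899e-03 -1.06330893e+01] [ 32.60121552   4.41140417 -26.52608832 100.08613569   2.04072204
  75.97661541 -94.98489085]
[262 218  21   6 109] [272.06422018 220.73394495] [ 0.47847286 -0.07476914  0.03      ]
```

View pics/w1.png

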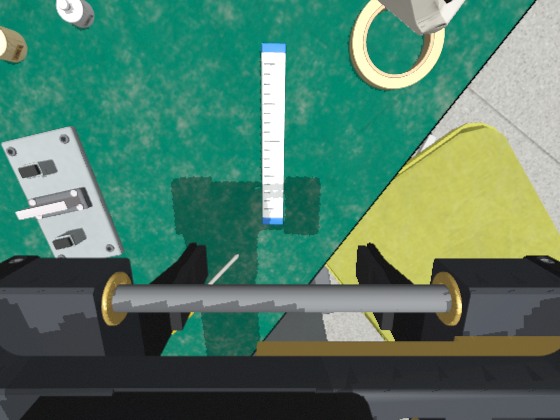

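The wrist view shows the tube from (273,45) to (272,222). The stand is at lower left, with the ridge at about (55,203) and the rests at (38,170) and (68,240). I'll take a second viewpoint to triangulate.

>>> send_rows --xyz '[[-0.01,-0.03,0],[-0.01,-0.03,0],[-0.01,-0.03,0],[-0.01,-0.03,0],[-0.01,-0.03,0],[0,0,0],[0,0,0]]' --rotation '[[0,0,0],[0,0,0],[0,0,0],[0,0,0],[0,0,0],[0,0,0],[0,0,0]]' --jaw '[1,1,1,1,1,1,1]'

```text
time_s: 3.0
tool_pos: [0.4945, 0.0647, 0.4048]
tool_rot: [180.0, -0.0, -10.4]
force: [0.3, -1.0, -0.6]
grip_width: 0.0872
grasp_force: 0.0
```

```bash
python3 - <<'E'
from cell import env
from h import *
o=env.get_obs();print(o["tool_pos"],o["tool_rot"])
w=env.read_camera("wrist");cv2.imwrite("pics/w2.png",w["image"]);np.savez("w2.npz",**w)
E
```

```text
[0.49450701 0.06470347 0.40481027] [ 1.79961176e+02 -2.19449261e-02 -1.03851461e+01]
```

View pics/w2.png

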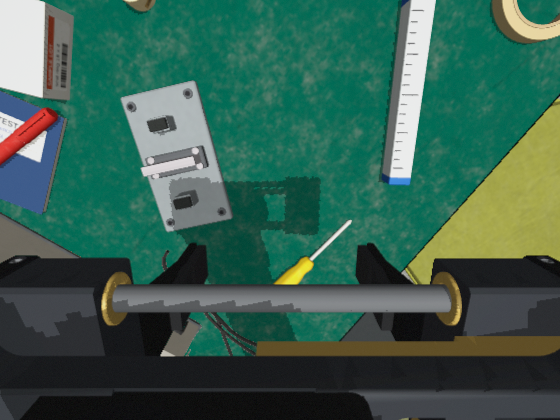

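The second view shows the stand plate with corners at (122,98), (195,82), (232,218) and (167,231). The ridge top is the bright strip from (143,168) to (200,158), and the tube's near cap is at (397,181).

```bash
python3 - <<'E'
from h import *
np.set_printoptions(precision=4,suppress=True)
W=[dict(np.load(f"w{i}.npz")) for i in(1,2)]
for w in W:
    im=w["image"];h=cv2.cvtColor(im,cv2.COLOR_BGR2HSV)
    print("--")
    for nm,m in(("white",(h[...,1]<40)&(h[...,2]>205)),("blue",cv2.inRange(h,(100,130,60),(125,255,255))>0),
                ("grey",(h[...,1]<45)&(h[...,2]>110)&(h[...,2]<205)),("dark",(h[...,2]<55))):
        m=m.copy();m[245:]=0
        for s,ce,l in blobs(m,60):
            r=cv2.minAreaRect(np.argwhere(l)[:,::-1].astype(np.float32));
            if s[4]<9000:print(nm,s,ce,"rect",np.array(r[0]),np.array(r[1]),round(r[2],1))
E
```

```text
--
white [ 56   0  27  22 430] [69.8047  9.5953] rect [69.  10.5] [21. 26.] 90.0
white [418   0  47  32 497] [443.0604  13.0724] rect [440.7377  13.6147] [21.6382 50.7026] 39.8
white [520  20  12  19  72] [525.4444  28.0556] rect [525.7001  28.9   ] [18.3358  9.3915] 63.4
white [ 0 31  6 24 95] [ 1.7579 42.6737] rect [ 2.5 42.5] [23.  5.] 90.0
white [ 262   52   24  166 3470] [273.0793 131.6914] rect [273.5 134.5] [165.  23.] 90.0
white [   2  129  114  116 5503] [ 59.2998 187.0983] rect [ 52.7021 196.2411] [135.1821  80.6126] 68.0
white [422 131  19  19 107] [430.8692 139.6916] rect [430.5732 139.6586] [ 7.0278 25.3001] 38.7
white [519 150  13  11  63] [525.9365 155.2222] rect [525.15 154.95] [ 8.8544 12.3329] 71.6
blue [261  43  25  10 217] [273.4424  47.0599] rect [273.1863  47.0286] [24.0208  8.9506] 2.4
blue [262 218  21   7 128] [272.0625 221.0703] rect [272. 221.] [ 6. 20.] 90.0
grey [ 69   0  25  27 262] [84.6718 14.5076] rect [84. 15.] [20.5718 25.9384] 26.6
grey [ 378    0   70   35 1326] [415.4201  13.0226] rect [412.5  17. ] [69. 34.] -0.0
grey [62  2 11 12 60] [68.05  8.
[... 1480 characters left out ...]
 ] rect [ 27.4471 159.9882] [50.9787 98.4864] 12.5
blue [382 173  29  12 199] [395.7286 180.2714] rect [395.3294 180.2553] [28.7945  9.5982] 10.1
grey [  39    1   34   98 1326] [58.7466 50.951 ] rect [55.8385 49.6668] [30.7038 96.4842] 1.8
grey [389   0  35 177 291] [401.3505  83.0722] rect [406.0309  88.7538] [ 14.388  177.3697] 7.1
grey [44 17  4 32 77] [45.1818 34.    ] rect [45.5 32.5] [31.  3.] 90.0
grey [ 121   81  110  151 8523] [177.7971 153.0041] rect [176.1963 157.3579] [145.4431  76.0872] 74.6
grey [ 16 131  31  24 102] [ 31.7059 141.7157] rect [ 31.5899 142.2508] [ 4.1563 36.5638] 51.8
dark [174 197  19  12 168] [182.6845 202.5774] rect [182.7115 202.5577] [ 9.6097 17.6505] 78.7
```

```bash
python3 - <<'E'
from h import *
W=[dict(np.load(f"w{i}.npz"))["image"] for i in(1,2)]
a=cv2.resize(W[0][120:260,0:130],None,fx=4,fy=4,interpolation=cv2.INTER_CUBIC)[:,:520]
b=cv2.resize(W[1][75:237,115:240],None,fx=3.4,fy=3.4,interpolation=cv2.INTER_CUBIC)
print(a.shape,b.shape)
o=np.zeros((600,800,3),np.uint8);a=cv2.resize(W[0][120:260,0:125],None,fx=3,fy=3,interpolation=cv2.INTER_CUBIC)
b=cv2.resize(W[1][75:237,115:240],None,fx=3,fy=3,interpolation=cv2.INTER_CUBIC)
o[:a.shape[0],:375]=a;o[:b.shape[0],400:775]=b;cv2.imwrite("pics/crop1.png",o)
E
```

```text
(560, 520, 3) (551, 425, 3)
```

View pics/crop1.png

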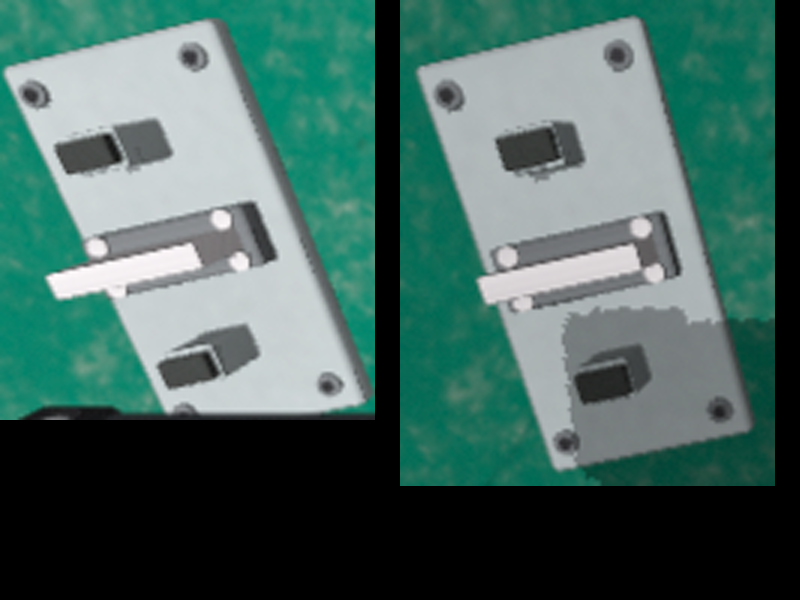

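The crops show the ridge's bright top and both dark rest tops clearly in both views, so I read their corners from here.

```bash
python3 - <<'E'
from h import *
np.set_printoptions(precision=4,suppress=True)
W=[dict(np.load(f"w{i}.npz")) for i in(1,2)]
m=lambda L:np.mean(np.array(L,float),0)
P1={"rl":[(46,276),(55,300)],"rr":[(193,244),(201,268)],"restfar":[(53,149),(114,133),(122,158),(60,174)],"restnear":[(158,366),(210,348),(217,375),(165,390)]}
P2={"rl":[(479,280),(487,305)],"rr":[(634,246),(640,271)],"restfar":[(496,136),(555,126),(562,157),(500,163)],"restnear":[(574,376),(628,362),(633,393),(580,402)]}
R={}
for k in P1:
    a=m(P1[k])/3+[0,120];b=m(P2[k]);b=b/3+[115-400/3,75]
    R[k]=tri(ray(W[0],*a),ray(W[1],*b));print(k,R[k],plane(W[0],*a,.05 if k[1] in"lr" else .044),plane(W[1],*b,.05 if k[1] in"lr" else .044))
d=R["rl"]-R["rr"];print("ridge c",(R["rl"]+R["rr"])/2,"len",np.linalg.norm(d),"stand yaw",np.degrees(np.arctan2(-d[0],d[1])))
d=R["restfar"]-R["restnear"];print("rest c",(R["restfar"]+R["restnear"])/2,np.linalg.norm(d),np.degrees(np.arctan2(d[1],d[0])))
# bar: white/blue edges rows in both views
for w in W:
    g=w["image"].astype(int)
    h=cv2.cvtColor(w["image"],cv2.COLOR_BGR2HSV)
    mk=(((h[...,1]<60)&(h[...,2]>90))|(cv2.inRange(h,(100,130,60),(125,255,255))>0)).astype(np.uint8);mk[235:]=0
    for s,ce,l in blobs(mk,2500):
        r=cv2.minAreaRect(np.argwhere(l)[:,::-1].astype(np.float32));
        if max(r[1])>4*min(r[1]): print(r,[plane(w,*p,.03)[:2] for p in cv2.boxPoints(r)])
a=tri(ray(W[0],272,221),ray(W[1],396.5,180.2));print("near cap",a)
E
```

```text
rl [0.5446 0.2093 0.0508] [0.5447 0.2101 0.05  ] [0.5443 0.2097 0.05  ]
rr [0.5461 0.1514 0.0484] [0.5464 0.1502 0.05  ] [0.5461 0.1509 0.05  ]
restfar [0.5911 0.1807 0.043 ] [0.5907 0.1797 0.044 ] [0.5916 0.1804 0.044 ]
restnear [0.501  0.1786 0.0419] [0.5015 0.1768 0.044 ] [0.5016 0.1778 0.044 ]
ridge c [0.5453 0.1804 0.0496] len 0.058027115403271184 stand yaw 1.5041907813872872
rest c [0.5461 0.1796 0.0424] 0.09014876175145034 1.3452625989373195
((273.0, 133.5), (181.0, 24.0), 90.0) [array([ 0.6719, -0.101 ]), array([ 0.6673, -0.1255]), array([ 0.4714, -0.0896]), array([ 0.4768, -0.0606])]
((405.7146911621094, 91.1136245727539), (33.3875732421875, 188.62075805664062), 8.027237892150879) [array([ 0.482 , -0.0475]), array([ 0.667 , -0.0908]), array([ 0.657 , -0.1232]), array([ 0.4693, -0.0855])]
near cap [ 0.4772 -0.0739  0.0236]
```

>>> send_rows --xyz '[[0.021,0.0284,0],[0.021,0.0284,0],[0.021,0.0284,0],[0.021,0.0284,0],[0.021,0.0284,0],[0,0,0.03],[0,0,0.03],[0,0,0.03],[0,0,0.03],[0,0,0.03],[0,0,0.03],[0,0,0.02],[0,0,0.01],[0,0,0.007],[0,0,0],[0,0,0]]' --rotation '[[0,0,0],[0,0,0.01],[0,0,0],[0,0,0],[0,0,0],[0,0,0],[0,0,0],[0,0,0],[0,0,0],[0,0,0],[0,0,0],[0,0,0],[0,0,0],[0,0,0],[0,0,0],[0,0,0]]' --jaw '[1,1,1,1,1,1,1,1,1,1,1,1,1,1,1,1]'

```text
time_s: 4.65
tool_pos: [0.5713, -0.0955, 0.1887]
tool_rot: [180.0, -0.1, -11.2]
force: [0.1, -0.3, -0.6]
grip_width: 0.0866
grasp_force: 0.0
```

```bash
python3 - <<'E'
from cell import env
o=env.get_obs();print(o["tool_pos"],o["tool_rot"],o["force"],o["wrist_torque"])
E
```

```text
[ 0.5712783  -0.09552934  0.18870181] [ 1.79987144e+02 -9.53768147e-02 -1.11959434e+01] [ 0.07341695 -0.28059102 -0.61547489] [ 0.10607389 -0.02736987  0.06313511]
```

```bash
cat > samp.py <<'E'
from cell import env
import numpy as np,sys
T=[];F=[]
for i in range(int(sys.argv[1])):
    env.read_camera("side");o=env.get_obs();T.append(o["wrist_torque"]);F.append(o["force"])
T=np.array(T);F=np.array(F);y=np.radians(o["tool_rot"][2]);n=len(T)**.5
ax=np.array([np.cos(y),np.sin(y),0]);ay=np.array([-np.sin(y),np.cos(y),0])
print("T",T.mean(0),"sd",T.std(0),"\nF",F.mean(0),F.std(0),"\nabout bar-left axis",(T@ay).mean(),"+-",(T@ay).std()/n,"about bar axis",(T@ax).mean())
print(o["tool_pos"],o["tool_rot"],o["grip_width"],o["grasp_force"],o["time_s"])
E
python3 samp.py 12
```

```text
T [ 0.05805504  0.03524018 -0.01590297] sd [0.02437751 0.02304783 0.02756444] 
F [-0.06987432 -0.18185931  0.09295737] [0.54832972 0.4784204  0.40277612] 
about bar-left axis 0.04583067007367231 +- 0.006026333353008911 about bar axis 0.050117940687632055
[ 0.57074565 -0.09518337  0.18778208] [ 1.79992803e+02 -3.38359548e-03 -1.11832484e+01] 0.08674853019355709 0.0 5.25
```

>>> send_rows --xyz '[[0,0,0],[0,0,0],[0,0,0],[0,0,0],[0,0,0],[0,0,0],[0,0,0],[0,0,0],[0,0,0],[0,0,-0.01],[0,0,-0.02],[0,0,-0.02],[0,0,-0.01],[0,0,0],[0,0,0],[0,0,0],[0,0,0],[0,0,0]]' --rotation '[[0,0,0],[0,0,0],[0,0,0],[0,0,0],[0,0,0],[0,0,0],[0,0,0],[0,0,0],[0,0,0],[0,0,0],[0,0,0],[0,0,0],[0,0,0],[0,0,0],[0,0,0],[0,0,0],[0,0,0],[0,0,0]]' --jaw '[0.6,0.4,0.3,0.2,0.1,0,0,0,0,0,0,0,0,0,0,0,0,0]' --newtons 50

```text
time_s: 7.05
tool_pos: [0.5705, -0.0952, 0.247]
tool_rot: [-180.0, 0.1, -11.2]
force: [0.1, -0.4, -5.3]
grip_width: 0.0244
grasp_force: 50.0
```

```bash
python3 samp.py 24; python3 - <<'E'
from cell import env
import cv2
c=env.read_camera("scene");cv2.imwrite("pics/s2.png",cv2.resize(c["image"][130:340,150:400],None,fx=2.8,fy=2.8))
E
```

```text
T [ 0.07451882  0.19088636 -0.01682996] sd [0.02934106 0.02124061 0.03116556] 
F [-0.09029951  0.02645418 -4.66604964] [0.42387825 0.57266977 0.47005351] 
about bar-left axis 0.2017149827707139 +- 0.00439486812987486 about bar axis 0.0360793791486791
[ 0.57074576 -0.0951837   0.24776072] [ 1.79993439e+02 -1.06461760e-03 -1.11839683e+01] 0.024224732365625504 49.99727918766439 8.25
```

View pics/s2.png

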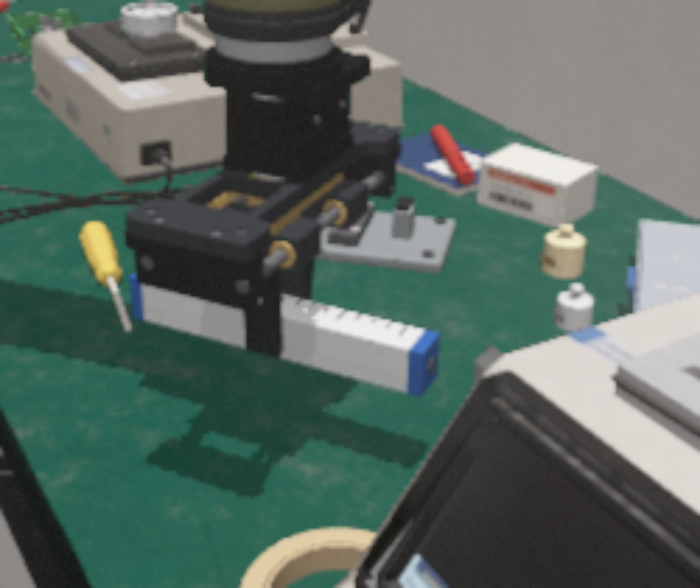

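The tube is held level in the jaws. The moment puts its centre of mass about 33 mm ahead of the grasp point, towards the far end. Next I carry it over the ridge.

>>> send_rows --xyz '[[0,0,-0.02],[0,0,-0.02],[0,0,0],[0,0,0],[0,0,0],[-0.0042,-0.012,0],[-0.0042,-0.024,0],[-0.0042,-0.024,0],[-0.0042,-0.024,0],[-0.0042,-0.024,0],[-0.0042,-0.024,0],[-0.0042,-0.024,0],[-0.0042,-0.024,0],[-0.0042,-0.024,0],[-0.0042,-0.024,0],[-0.0042,-0.024,0],[-0.0042,-0.024,0],[0,0,0],[0,0,0],[0,0,0]]' --rotation '[[0,0,0],[0,0,0],[0,0,-0.074],[0,0,-0.074],[0,0,-0.073],[0,0,0],[0,0,0],[0,0,0],[0,0,0],[0,0,0],[0,0,0],[0,0,0],[0,0,0],[0,0,0],[0,0,0],[0,0,0],[0,0,0],[0,0,0],[0,0,0],[0,0,0]]' --jaw '[0,0,0,0,0,0,0,0,0,0,0,0,0,0,0,0,0,0,0,0]'

```text
time_s: 10.3
tool_pos: [0.5132, 0.1788, 0.2876]
tool_rot: [179.9, 0.0, 1.4]
force: [-0.1, -0.3, -4.5]
grip_width: 0.0246
grasp_force: 50.0
```

```bash
python3 samp.py 24; python3 - <<'E'
from cell import env
from h import *
w=env.read_camera("wrist");cv2.imwrite("pics/w3.png",w["image"]);np.savez("w3.npz",**w)
E
```

```text
T [ 0.02636271  0.18599236 -0.00096748] sd [0.02906806 0.03029441 0.03059766] 
F [-0.14582919  0.04386617 -4.60504555] [0.47934026 0.39626802 0.43655119] 
about bar-left axis 0.18524789010855525 +- 0.006170884613955932 about bar axis 0.031166794974049162
[0.51323175 0.17945531 0.28771185] [ 1.79993560e+02 -2.50892215e-04  1.48280569e+00] 0.024516837925891717 49.99723395332694 11.5
```

View pics/w3.png

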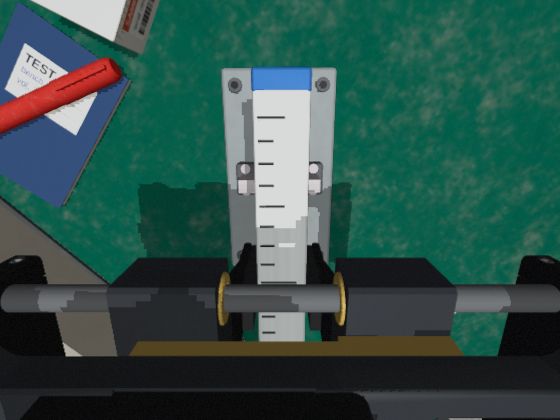

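The tube lies square over the stand: in the wrist view both its edges, at columns 253 and 311, sit evenly between the plate edges at 223 and 335. The ridge is at about row 186. I'll check the ridge in this view before lowering.

```bash
python3 - <<'E'
from h import *
np.set_printoptions(precision=4,suppress=True)
w=dict(np.load("w3.npz"));h=cv2.cvtColor(w["image"],cv2.COLOR_BGR2HSV)
for x0,x1 in((232,252),(311,325)):
    sub=h[155:205,x0:x1];print(sub[::2,::3,2])
for u,v in((244,187),(316,187)): print(plane(w,u,v,.05))
E
```

```text
[[168 168 169 167 160 115 114]
 [166 167 167 167 159 114 115]
 [167 167 167 166 157 115 115]
 [167 167 167 118 114  98 101]
 [167 167  67  51  51  44  44]
 [167 156 101 121 192 137  67]
 [167 156 105 194 192 144  78]
 [166 156 108 201 193 145  89]
 [167 158 109 164 193 146  74]
 [167 156 106 108 153 112  71]
 [167 160 108  95  84  78  76]
 [168 161  78  82  83  78  76]
 [167 160  75  82  80  78  79]
 [167 165 171 209 209 151 152]
 [166 165 173 208 208 149 150]
 [166 165 154 203 204 147 147]
 [166 165 149 204 204 147 147]
 [127 128 137 200 200 143 144]
 [111 112 132 199 199 142 143]
 [111 111  80 118 156 143 109]
 [110 111 109 105 123 126 107]
 [109 111 113 113 111 111 111]
 [112 112 112 113 112 111 111]
 [113 113 113 112 113 112 111]
 [113 112 111 111 111 111 111]]
[[167 169 167 168 170]
 [167 168 166 167 169]
 [169 168 167 167 169]
 [126 107 107 151 170]
 [ 53  96  76  78 169]
 [205 209 142 109 152]
 [208 208 198 108 146]
 [208 209 199 111 146]
 [208 208 158 111 167]
 [131 129 110 109 166]
 [ 82  82  89 111 167]
 [ 82  83  83 107 168]
 [137 139 141 120 168]
 [213 213 213 161 168]
 [210 210 210 152 167]
 [207 208 208 156 166]
 [208 208 208 147 166]
 [202 202 203 135 157]
 [146 166 205 121 111]
 [149 150  78  65 112]
 [119 118 109 111 112]
 [109 112 112 112 111]
 [110 112 112 111 110]
 [111 111 112 111 111]
 [110 111 111 111 112]]
[0.5449 0.2064 0.05  ]
[0.5463 0.1541 0.05  ]
```

>>> send_rows --xyz '[[0.001,0,0.01],[0,0,0.02],[0,0,0.01],[0,0,0.005],[0,0,0.003],[0,0,0.001],[0,0,0.0005],[0,0,0],[0,0,0],[0,0,0]]' --rotation '[[0,0,0],[0,0,0],[0,0,0],[0,0,0],[0,0,0],[0,0,0],[0,0,0],[0,0,0],[0,0,0],[0,0,0]]' --jaw '[0,0,0,0,0,0,0,0,0,0]'

```text
time_s: 12.55
tool_pos: [0.5143, 0.1795, 0.2385]
tool_rot: [180.0, -0.0, 1.5]
force: [-0.3, 0.4, -5.1]
grip_width: 0.0248
grasp_force: 50.0
```

```bash
python3 samp.py 10
```

```text
T [ 0.02319029  0.18415708 -0.00097087] sd [0.01750809 0.02550408 0.04212559] 
F [ 0.05888715 -0.00763742 -4.42869574] [0.55254484 0.44477847 0.69951304] 
about bar-left axis 0.18349776045516528 +- 0.008048655615985756 about bar axis 0.02793190582905659
[0.51423253 0.17945091 0.2381961 ] [1.79995033e+02 3.71182928e-03 1.47779520e+00] 0.024792002048654727 49.997287038713694 13.05
```

>>> send_rows --xyz '[[0,0,0.0005],[0,0,0.0005],[0,0,0],[0,0,0]]' --rotation '[[0,0,0],[0,0,0],[0,0,0],[0,0,0]]' --jaw '[0,0,0,0]'

```text
time_s: 13.45
tool_pos: [0.5142, 0.1796, 0.2377]
tool_rot: [180.0, -0.0, 1.5]
force: [-2.8, -1.8, 2.9]
grip_width: 0.0247
grasp_force: 50.0
```

```bash
python3 samp.py 8
```

```text
T [-0.2971785   0.86290862 -0.02950244] sd [0.02799679 0.07244376 0.03084988] 
F [-3.92399418 -1.2550179   4.83389971] [0.48788663 0.30120589 0.98965588] 
about bar-left axis 0.8703011419958271 +- 0.02573127133852448 about bar axis -0.2747767706645343
[0.514241   0.17954467 0.23765431] [ 1.79981656e+02 -8.16017571e-03  1.48101275e+00] 0.024745611873637524 49.99750602990389 13.85
```

>>> send_rows --xyz '[[0,0,-0.0004],[0,0,0],[0,0,0],[0,0,0],[0,0,0],[0,0,0],[0,0,0],[0,0,0],[0,0,0]]' --rotation '[[0,0,0],[0,0,0],[0,0,0],[0,0,0],[0,0,0],[0,0,0],[0,0,0],[0,0,0],[0,0,0]]' --jaw '[0,0,0.3,0.33,0.4,0.5,0.6,0.6,0.6]'

```text
time_s: 14.75
tool_pos: [0.5142, 0.1795, 0.2376]
tool_rot: [180.0, -0.0, 1.5]
force: [-0.2, -0.7, -0.1]
grip_width: 0.0513
grasp_force: 0.0
```

```bash
python3 samp.py 8; python3 - <<'E'
from cell import env
from h import *
w=env.read_camera("side");cv2.imwrite("pics/s3.png",cv2.resize(w["image"][130:260,200:400],None,fx=4,fy=4,interpolation=cv2.INTER_CUBIC))
E
```

```text
T [ 0.02574348  0.01290853 -0.00041809] sd [0.02618062 0.03532409 0.04232022] 
F [-0.50822994 -0.15146556  0.31215771] [0.35130512 0.50454216 0.38933113] 
about bar-left axis 0.012240182947733737 +- 0.012506931007916411 about bar axis 0.02606788555388649
[0.5142403  0.17947233 0.23763819] [ 1.79995573e+02 -2.14363071e-03  1.47811191e+00] 0.05226084037104215 0.0 15.15
```

View pics/s3.png

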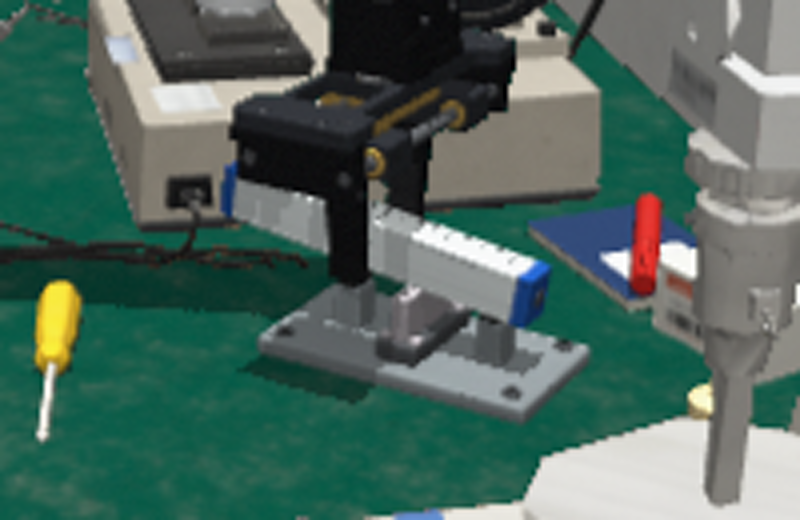

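The tube looks tipped towards the far (+x) rest. I'll measure the tilt from two views and take the unloaded moment at this pose.

```bash
cat > tilt.py <<'E'
from cell import env
from h import *
np.set_printoptions(precision=4,suppress=True)
C={n:env.read_camera(n) for n in("scene","side")};E={}
for nm,X in(("near",(.4486-.0,.178,.065)),("far",(.6486,.182,.065))):
    best={}
    for n,c in C.items():
        h=cv2.cvtColor(c["image"],cv2.COLOR_BGR2HSV);p=proj(c,X)
        B=[(np.linalg.norm(ce-p),s,ce,l) for s,ce,l in blobs(cv2.inRange(h,(103,140,50),(125,255,255))>0,15)]
        d,s,ce,l=min(B,key=lambda b:b[0]);q=np.argwhere(l)[:,::-1]
        best[n]=(ce,q[np.argmax(q[:,1]-.0*q[:,0])],d,s)
        print(nm,n,ce,s,"dist",round(d,1))
    E[nm]=tri(ray(C["scene"],*best["scene"][0]),ray(C["side"],*best["side"][0]));print(nm,E[nm])
d=E["far"]-E["near"];print("len",np.linalg.norm(d),"tilt",np.degrees(np.arctan2(d[2],np.hypot(d[0],d[1]))),"yaw",np.degrees(np.arctan2(d[1],d[0])))
E
python3 tilt.py; python3 samp.py 20
```

```text
near scene [223.6071 179.8214] [222 173   5  14  28] dist 14.4
near side [257.0714 176.5   ] [256 171   4  13  28] dist 14.3
near [0.4227 0.1688 0.0847]
far scene [302.6579 197.2105] [300 191   6  14  38] dist 15.9
far side [332.1263 203.3158] [328 195  10  17  95] dist 15.4
far [0.6114 0.1838 0.0579]
len 0.191175079258934 tilt -8.063989532596809 yaw 4.551229640854114
T [0.0319865  0.02009405 0.00225073] sd [0.0310317  0.02537632 0.02727217] 
F [-0.07219813  0.20092481  0.054296  ] [0.49309453 0.42207448 0.55556073] 
about bar-left axis 0.019260133802130323 +- 0.0056155306947981605 about bar axis 0.03249545736512301
[0.51425064 0.17948206 0.2376364 ] [ 1.79996307e+02 -8.17522054e-04  1.48188706e+00] 0.05220307711898449 0.0 16.3
```

The tilt is about 8°, far end down, so the centre of mass lies beyond the ridge's +x edge, about 37–38 mm ahead of the grasp. I'll tilt the tool to match the tube, regrip, lift, level and shift it 6 mm towards −x.

>>> send_rows --xyz '[[0.0125,0,-0.004],[0.0122,0,0],[0,0,0],[0,0,0],[0,0,0],[0,0,0],[0,0,0],[0,0,0],[0,0,0],[0,0,0],[0,0,0],[0,0,0],[0,0,-0.01],[0,0,-0.01],[0,0,0],[0,0,0]]' --rotation '[[0,0,0],[0,0,0],[0,-0.065,0],[0,-0.065,0],[0,0,0],[0,0,0],[0,0,0],[0,0,0],[0,0,0],[0,0,0],[0,0,0],[0,0,0],[0,0,0],[0,0,0],[0,0,0],[0,0,0]]' --jaw '[0.6,0.6,0.6,0.6,0.6,0.5,0.4,0.3,0.2,0,0,0,0,0,0,0]' --newtons 50

```text
time_s: 17.9
tool_pos: [0.5416, 0.1801, 0.2617]
tool_rot: [180.0, 7.4, 1.5]
force: [-0.5, -0.4, -5.6]
grip_width: 0.0244
grasp_force: 50.0
```

>>> send_rows --xyz '[[0,0,0],[0,0,0],[-0.015,0,0],[-0.015,0,0],[0,0,0],[0,0,0]]' --rotation '[[0,0.065,0],[0,0.065,0],[0,0,0],[0,0,0],[0,0,0],[0,0,0]]' --jaw '[0,0,0,0,0,0]'

```text
time_s: 18.5
tool_pos: [0.5115, 0.1792, 0.2613]
tool_rot: [180.0, -0.0, 1.5]
force: [0.2, -0.2, -4.8]
grip_width: 0.0245
grasp_force: 50.0
```

```bash
python3 samp.py 24; python3 tilt.py
```

```text
T [ 0.02623217  0.17826668 -0.0123587 ] sd [0.03513424 0.03043455 0.02672716] 
F [ 0.01435134  0.06464126 -4.63545763] [0.63749343 0.56584192 0.38098706] 
about bar-left axis 0.17752775521212164 +- 0.006235147670504833 about bar axis 0.030838816135627608
[0.51152707 0.17943097 0.26146228] [1.79995575e+02 7.20907502e-04 1.48358991e+00] 0.024945109097272874 49.99906090088189 19.7
near scene [220.9167 177.7917] [220 171   4  14  24] dist 17.8
near side [254.6176 173.6176] [253 166   7  15  34] dist 18.0
near [0.4162 0.1684 0.0899]
far scene [301.3111 184.7111] [300 177   4  16  45] dist 20.9
far side [343.179  189.4432] [327 181  31  24 352] dist 15.8
far [0.5885 0.2861 0.0489]
len 0.21264162541346668 tilt -11.10481988721417 yaw 34.32068697456892
```

>>> send_rows --xyz '[[-0.003,0,0.01],[0,0,0.008],[0,0,0.004],[0,0,0.001],[0,0,0],[0,0,0],[0,0,0]]' --rotation '[[0,0,0],[0,0,0],[0,0,0],[0,0,0],[0,0,0],[0,0,0],[0,0,0]]' --jaw '[0,0,0,0,0,0,0]'

```text
time_s: 20.5
tool_pos: [0.5084, 0.1795, 0.2386]
tool_rot: [180.0, 0.0, 1.5]
force: [-3.3, -1.1, 2.1]
grip_width: 0.0253
grasp_force: 50.0
```

```bash
python3 samp.py 6
```

```text
T [-0.10964882  0.85985905 -0.02834166] sd [0.0311206  0.0439698  0.00886513] 
F [-4.01738383 -0.40879755  3.58484787] [0.45469539 0.41092335 0.49362782] 
about bar-left axis 0.8624143130654184 +- 0.01808495117885621 about bar axis -0.08730409289104286
[0.50841357 0.17944933 0.23859535] [1.79995026e+02 1.31055055e-02 1.48662418e+00] 0.02469798538580889 49.9999541323632 20.8
```

>>> send_rows --xyz '[[0,0,-0.0005],[0,0,0],[0,0,0],[0,0,0],[0,0,0],[0,0,0],[0,0,0],[0,0,0],[0,0,0],[0,0,0]]' --rotation '[[0,0,0],[0,0,0],[0,0,0],[0,0,0],[0,0,0],[0,0,0],[0,0,0],[0,0,0],[0,0,0],[0,0,0]]' --jaw '[0,0,0.3,0.33,0.4,0.5,0.6,0.6,0.6,0.6]'

```text
time_s: 21.8
tool_pos: [0.5085, 0.1793, 0.2389]
tool_rot: [180.0, -0.0, 1.5]
force: [-1.5, 1.0, -1.2]
grip_width: 0.0519
grasp_force: 0.0
```

```bash
python3 samp.py 4;python3 tilt.py; python3 - <<'E'
from cell import env
from h import *
w=env.read_camera("side");cv2.imwrite("pics/s4.png",cv2.resize(w["image"][130:260,200:400],None,fx=4,fy=4,interpolation=cv2.INTER_CUBIC))
E
```

```text
T [0.02268862 0.0130962  0.01569695] sd [0.00608238 0.02497962 0.03085598] 
F [ 0.04527061  0.47784293 -0.18470523] [0.17585414 0.37217506 0.2460718 ] 
about bar-left axis 0.012504448150164502 +- 0.012480119813846663 about bar axis 0.023020051764210528
[0.50851781 0.17934458 0.23894364] [1.79995717e+02 3.91864355e-04 1.48344954e+00] 0.051854102663720945 0.0 22.0
near scene [220.5185 186.8148] [219 180   4  14  27] dist 15.1
near side [254.2647 182.2941] [253 174   7  16  34] dist 14.6
near [0.4128 0.1713 0.066 ]
far scene [299.7111 194.0222] [298 186   5  16  45] dist 19.0
far side [347.8261 189.0079] [332 181  26  24 253] dist 15.7
far [0.573  0.3472 0.0109]
len 0.24426918258535887 tilt -13.044940514031596 yaw 47.659100005978786
```

View pics/s4.png

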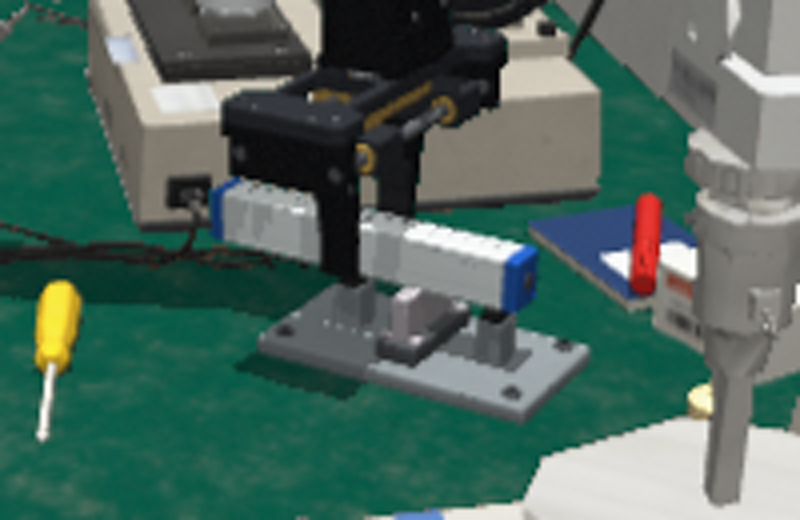

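Now the tube looks level. There is a gap above the far rest at about (497,315), and the near cap centre triangulates to 66 mm, where a level tube would put it. I'll open fully, rise straight up and check again.

>>> send_rows --xyz '[[0,0,0],[0,0,0],[0,0,0],[0,0,-0.005],[0,0,-0.01],[0,0,-0.02],[0,0,-0.03],[0,0,-0.03],[0,0,-0.03],[0,0,-0.03],[0,0,0],[0,0,0],[0,0,0],[0,0,0],[0,0,0],[0,0,0]]' --rotation '[[0,0,0],[0,0,0],[0,0,0],[0,0,0],[0,0,0],[0,0,0],[0,0,0],[0,0,0],[0,0,0],[0,0,0],[0,0,0],[0,0,0],[0,0,0],[0,0,0],[0,0,0],[0,0,0]]' --jaw '[0.7,0.8,0.8,0.8,0.8,0.8,0.8,0.8,0.8,0.8,0.8,0.8,0.8,0.8,0.8,0.8]'

```text
time_s: 23.75
tool_pos: [0.5084, 0.1792, 0.3933]
tool_rot: [180.0, 0.1, 1.5]
force: [-0.2, -0.5, -0.2]
grip_width: 0.07
grasp_force: 0.0
```

```bash
python3 - <<'E'
from cell import env
from h import *
np.set_printoptions(precision=4,suppress=True)
C={n:env.read_camera(n) for n in("scene","side")}
P={"near":{"scene":(220.5,187),"side":(254.3,182)},"far":{"scene":(299.7,194),"side":(330.5,199.5)}}
E={}
for k in P:
    r=[]
    for n,c in C.items():
        h=cv2.cvtColor(c["image"],cv2.COLOR_BGR2HSV);u,v=map(int,P[k][n])
        m=cv2.inRange(h,(103,140,50),(125,255,255));w=np.zeros_like(m);w[v-14:v+14,u-9:u+9]=1;m=m*w
        q=np.argwhere(m>0)[:,::-1];ce=q.mean(0);print(k,n,ce,len(q));r.append(ray(c,*ce))
    E[k]=tri(*r);print(k,E[k])
d=E["far"]-E["near"];print(np.linalg.norm(d),"tilt",np.degrees(np.arcsin(d[2]/np.linalg.norm(d))),"yaw",np.degrees(np.arctan2(d[1],d[0])))
print(env.get_obs()["tool_pos"],env.get_obs()["time_s"])
w=C["side"];cv2.imwrite("pics/s5.png",cv2.resize(w["image"][150:250,220:390],None,fx=4.7,fy=4.7,interpolation=cv2.INTER_CUBIC))
E
```

```text
near scene [220.56 186.72] 25
near side [254.3684 181.6316] 38
near [0.4123 0.1724 0.0665]
far scene [299.8571 193.8163] 49
far side [330.5161 197.2097] 124
far [0.6024 0.1929 0.0643]
0.19117239138181574 tilt -0.653228799578934 yaw 6.1423581604255615
[0.5085 0.1793 0.3936] 23.85
```

View pics/s5.png

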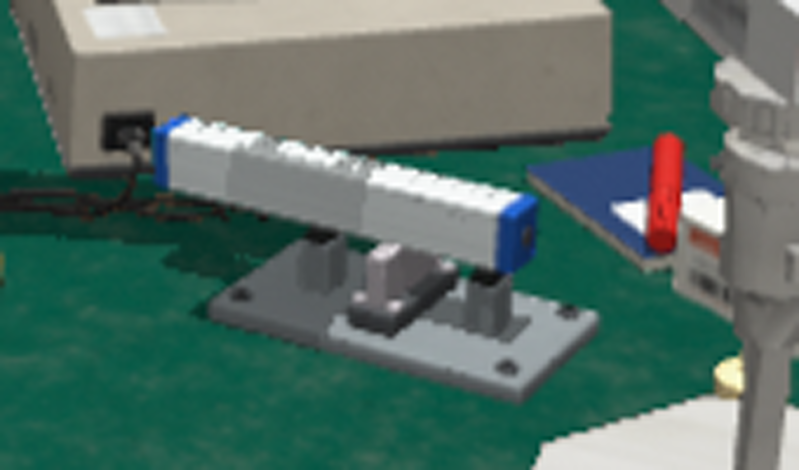

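The tube lies level, clear of both rests. Last check is squareness, from the wrist view.

```bash
python3 - <<'E'
from cell import env
from h import *
w=env.read_camera("wrist");h=cv2.cvtColor(w["image"],cv2.COLOR_BGR2HSV)
m=((h[...,1]<60)&(h[...,2]>170)).astype(np.uint8);L=[];
for v in range(100,240,6):
    r=np.where(m[v,225:335])[0]+225
    # widest run
    s=np.split(r,np.where(np.diff(r)>1)[0]+1);s=max(s,key=len)
    if len(s)>15:
        a,b=plane(w,s[0]-.5,v,.08),plane(w,s[-1]+.5,v,.08);L.append([*a[:2],b[1]]);print(v,s[0],s[-1],a[:2].round(4),b[:2].round(4))
L=np.array(L)
for k in(1,2):print(np.degrees(np.arctan(np.polyfit(L[:,0],L[:,k],1)[0])))
b=cv2.inRange(h,(100,130,60),(125,255,255))>0;b[:,:200]=0
for s,ce,l in blobs(b,40):print(s,ce,plane(w,*ce,.08))
E
```

```text
100 240 267 [0.603  0.2185] [0.6036 0.1933]
106 268 318 [0.5985 0.1932] [0.5997 0.1469]
112 268 318 [0.5933 0.1931] [0.5945 0.1466]
118 268 318 [0.5881 0.193 ] [0.5893 0.1463]
124 268 318 [0.5828 0.193 ] [0.584  0.1459]
130 268 318 [0.5774 0.1929] [0.5786 0.1456]
136 268 318 [0.572  0.1928] [0.5732 0.1453]
142 268 317 [0.5665 0.1928] [0.5677 0.1459]
148 268 294 [0.561  0.1927] [0.5616 0.1672]
154 268 294 [0.5553 0.1926] [0.556 0.167]
160 251 308 [0.5493 0.2087] [0.5507 0.1534]
166 268 294 [0.5439 0.1925] [0.5446 0.1666]
172 268 294 [0.5382 0.1924] [0.5388 0.1663]
178 269 294 [0.5323 0.1913] [0.533  0.1661]
184 269 293 [0.5264 0.1913] [0.527  0.1669]
190 269 293 [0.5204 0.1912] [0.521  0.1666]
196 269 293 [0.5143 0.1911] [0.515  0.1664]
202 269 293 [0.5082 0.191 ] [0.5088 0.1662]
208 269 293 [0.5019 0.1909] [0.5026 0.1659]
214 270 293 [0.4957 0.1898] [0.4963 0.1657]
220 270 293 [0.4893 0.1897] [0.4899 0.1655]
226 270 293 [0.4829 0.1896] [0.4835 0.1652]
232 269 293 [0.4763 0.1905] [0.477 0.165]
4.452112902449999
-6.523460933304076
[268  94  28  10 271] [281.05166052  98.49077491] [0.60522626 0.18105726 0.08      ]
[270 282  24   3  48] [281.5        283.41666667] [0.41736454 0.17566673 0.08      ]
```

```bash
python3 -c "
from cell import env
print(env.sign_off())"
```

```text
the job is handed in; nothing more can be done
None
```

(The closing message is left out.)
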